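# Lock the indexing stand and tap the gib key tight

## Robot

A 6-joint arm with a two-finger parallel gripper is mounted at the origin on the work surface. World frame = base frame: x ahead of the robot, y to its left, z up, the work surface at z = 0. Lengths are in m, angles in rad, forces in N, time in s.
With the tool pointing down it reaches from about 0.375 to 0.975 m from the base axis. Payload 3.8 kg.
Tool frame: the origin (TCP) lies between the finger pads; the fingertips stand 14 mm ahead of it and the grasp point (between the pads) lies 5 mm behind it (robot.tcp_to_tips is the distance from the TCP to the fingertips, in m); z points along the fingers, y is the line along which they close (so a half turn about z gives the same grasp; the last joint's range is limited). The gripper opens to 85 mm and grips with 20 to 120 N. Pads are 22 mm wide; open, the fingers measure 114 mm over their backs; the gripper's body (76 mm by 85 mm) begins 54 mm behind the grasp point. The pads swing forward as they close: fully open they stand 13 mm farther back than shut.
Start: joints at [-1.33, 0.264, 1.604, -0, 1.274, -0.037], TCP at [0.185, -0.649, 0.245] pointing down, gripper open.
Joint ranges: [-2.63, 2.63], [-0.94, 2.18], [0.31, 2.57], [-1.31, 4.45], [0, 2.66], [-2.55, 2.55]. Speed limits (rad/s): [2.57, 2.57, 3.14, 3.14, 3.14, 3.14].

## Interface

Orientations are given as a rotation vector (axis times angle).
In Python, from bench import telemetry, cams, close_job, robot gives the robot as it stands.
- The arm moves only by the shell command python3 -m creep 'ROWS' [FORCE]. ROWS is JSON, a list that holds one entry, the list of rows, each a list of 5 numbers: the opening in per cent of the stroke, from 0 (shut) to 100 (fully open), then the shift along the tool's x, y, z in cm, then the turn about the tool's z in degrees. A call has 1 to 10 rows; each row is the pose to reach, as a shift and turn from the pose commanded when the call began, along the tool's axes at that moment; what a row does not reach only later rows make up. A row lasts 1/8 s, in which the tool goes at most 62.5 mm and 10.7 degrees, less where a joint would pass 70% of its speed; a pose out of reach is approached as far as the arm can. A call with a gripper value outside its range is refused whole. The fingers move at their own pace and stop on an object; FORCE is the grip in N (left out, the last holds). Time passes only in rows, so rows that repeat a pose let the fingers close. It gives the time, the measured TCP pose, the force, the opening and the grip force at its end, in the units of the state.
- telemetry.get_state(): the state, without advancing time (a new reading comes with each control period).
- cams.grab_frame(name): name is "scene" or "top" or "wrist"; returns the picture (420x560x3 uint8, red, green, blue); there is no depth.
- cams.camera_params(name): a dict with "fx", "fy", "cx", "cy" (pixels), "pose" (4x4, takes a point from camera to world coordinates). Camera axes: x right, y down, z forward; pixel columns grow to the right and rows downward; lengths in m; the calibration is good to about 2 mm. The wrist camera is an equidistant fisheye: a pixel r from the principal point sees the ray r / f radians off the axis. A picture is of the moment at which its call begins: read the wrist's pose just before it. camera_params takes no time and is no camera call; for the wrist camera it gives the pose at the moment of the call.
- close_job(): hands the job in; it is judged then, once.
The state is a dict: "time_s": time; "q": joint angles; "qd": joint speeds; "joint_efforts": joint torques, N m; "tcp_pos": TCP position; "ee_rot": TCP orientation; "wrist_force": force on the tool from outside, world axes, zero at the start; "moment": the same for the moment, N m; "opening": finger opening in m; "grasp_force": force on a finger pad.
Only numpy, scipy, OpenCV 4.12 (cv2) and the standard library are available. Lean on these libraries where they do the work, as an engineer would, in place of code of your own. Each camera call takes 0.05 s, during which the arm holds its last target. There are 200 camera calls.

## Task

Lock the green indexing stand by turning its red cam knob counter-clockwise until the sprung follower drops into the notch. Then take the blued steel key from the rack, start its thin end in the gap between spindle and hub with its sloping face towards the copper pad, let go of it, and tap it down from above until it wedges tight, firmly but without ramming it. Leave the brass key, the sundial compass and the cracked lens where they are.

Things in the scene. Friction and masses are not known exactly. Their poses are not given: they have to be found in the camera images.
- stand: Green base plate of the stand, 110 (x) x 270 (y) x 20 mm, fixed; origin at the centre of its underside, z up. Yaw within 0.35 rad; on either side of the counter. Brass hub drum: 68 mm diameter, top 85 mm above the counter, axis at (0, +65 mm). In it a steel spindle of 18 mm diameter with a flat facing +x rises to 89 mm. Cam knob's axis at (0, -75 mm).
- gap (a point): Centre of the key gap's mouth at the hub's top, 85 mm above the counter; axes as the stand's. Gap 16 mm wide in y; in x from the spindle's upright flat (about 4 mm to -x) to the copper pad, which leans 0.15 mm per mm like the key: 8 mm at the mouth, 3 mm at its foot 36 mm lower, free below. The spindle is up to 1.5 mm off in x, so the key first grips anywhere 18 to 38 mm down.
- pad: Copper pad of the split hub on the +x side of the gap, springs outward in x at about 30 N per mm. Its origin is the stand's origin. The key is tight when, left alone, it squeezes the pad with over 12 N: a push of 16 to 22 N on its head does it (friction about 0.6), and it then hardly sinks further under such a push. A squeeze over 36 N (push of some 28 N or more) bursts the hub.
- cam (a joint): Turn of the cam and its red knob about its upright axis, rad, growing counter-clockwise from above; starts at 0 to 0.5, the follower drops at 1.4 and then blocks further turning. Moderate friction, about 0.1 N m.
- cam_grip (a point): On the knob's axis 56 mm above the counter, 7 mm below the top of the red bar grip: 46 mm long, 14 mm wide, from 37 to 63 mm above the counter. Its x axis runs along the bar; at joint value 0 that is the stand's x. The steel cam disc below it has 44 mm diameter, its top 33 mm above the counter.
- follower (a joint): Travel of the sprung brass follower (10 mm wide bar with round steel tip, between cam and hub, top 33 mm above the counter) towards the cam, m: 0 while the tip rides on the rim, about 0.005 once dropped into the notch.
- key: Dark blue steel gib key, about 105 g, head up in one of two holes of the fixed wooden rack. Origin at the thin end, z up. Shank 14 mm wide (y), 52 long; flat face at x = -4 mm, sloping face at x = 0 at the thin end, +7.8 under the head. Head x -4 to +12, 24 wide (y), 20 high, top at z = 72. In the rack the head rests on its top, 62 mm above the counter, slope to +x within 0.4 rad.
- key_tip (a point): The origin of the key, at its thin end.
- key_head (a point): Centre of the top of the key's head, 72 mm above the thin end, 4 mm towards the sloping side. Axes as the key's.
- key_slope (a point): Middle of the head's end on the sloping side of the key, 12 mm in x from the origin and 62 mm up.
- brass_key: Spare brass key of the same shape, in the rack's other hole 70 mm away along the key's y; to be left alone. The rack measures 80 (x) x 130 (y) x 62 mm high.
- sundial: Boxwood sundial compass, 70 x 70 x 16 mm with an 18 mm post, origin at the centre of its underside; bystander.
- lens: Cracked convex lens in a brass rim, 72 mm diameter, 12 mm high, lying flat, origin at the centre of its underside; bystander.
There are look-alikes about, which are no part of the job. Leave any purple or turquoise look-alike of the key alone.

How it is judged:
On the way, in this order (a step that is already met when the one before it is completed fails the run):
1. the follower has dropped into the cam's notch (value of joint follower above 0.0035 m), for 0.2 s.
2. the key stands in the gap, slope towards the pad, let go, not yet tight (z of key_tip in the frame of gap below -0.01 m and horizontal distance between key_tip and gap below 0.006 m and angle between key's own z axis and vertical below 0.12 rad and x of key_slope in the frame of gap above 0.006 m and contact force between the fingers and key below 0.1 N), for 0.1 s.
3. the key is wedged tight (contact force between key and pad above 12 N), for 0.1 s.
At the end, for the whole second after the job is handed in: The follower sits more than 3.5 mm down in the notch; the blued key stands in the gap, slope towards the pad, within 5 degrees of upright, thin end more than 20 mm below the hub's top and within 6 mm of the gap's centre, at rest and squeezing the pad with more than 12 N by itself (value of joint follower above 0.0035 m and contact force between key and pad above 12 N and z of key_tip in the frame of gap below -0.02 m and horizontal distance between key_tip and gap below 0.006 m and angle between key's own z axis and vertical below 0.08 rad and x of key_slope in the frame of gap above 0.006 m and linear speed of key below 0.01 m/s); the robot touches nothing.
It fails at once if the key is rammed: it squeezes the pad with more than 36 N (contact force between key and pad above 36 N).
It fails at once if the brass key is disturbed (distance of brass_key from where it was at the start of the episode above 0.02 m).
It fails at once if the sundial compass is disturbed (distance of sundial from where it was at the start of the episode above 0.02 m).
It fails at once if the lens is disturbed (distance of lens from where it was at the start of the episode above 0.02 m).
It also fails if it takes over 61 s, if anything falls off the work surface, if the arm or the gripper's body presses on something with over 40 N, if the wrist force passes 120 N, or if a joint passes its speed limit or range.

## Working session

There is one attempt and no reset: what is moved stays moved. The work goes in short steps, Python scripts to look and compute and a shell command to move; the robot and the scene stay as the last step left them, time stands still between calls to the robot, and variables do not carry over. Pictures are saved under pics/ and viewed, at most 11 in all, crops included, and the job is handed in when it is done.

```bash
mkdir -p pics; ls
python3 - <<'E'
from bench import telemetry,cams,robot
import cv2,numpy as np
np.set_printoptions(precision=4,suppress=True)
for n in("scene","top"):
    f=cams.grab_frame(n);cv2.imwrite(f"pics/{n}0.png",f[...,::-1]);p=cams.camera_params(n);print(n,p)
s=telemetry.get_state();print(s['time_s'],s['tcp_pos'],s['ee_rot'],s['wrist_force'],s['opening'])
E
```

```text
pics
scene {'fx': 540.0468291657944, 'fy': 540.0468291657944, 'cx': 280.76890011823457, 'cy': 218.79694443889093, 'pose': array([[-0.8793,  0.2642, -0.3962,  0.9869],
       [ 0.476 ,  0.4586, -0.7504,  0.8203],
       [-0.0166, -0.8485, -0.529 ,  0.6618],
       [ 0.    ,  0.    ,  0.    ,  1.    ]])}
top {'fx': 494.8469466994335, 'fy': 494.8469466994335, 'cx': 272.182030614643, 'cy': 206.4302325387879, 'pose': array([[-0.0147, -0.9918,  0.1272,  0.4531],
       [-0.9999,  0.0135, -0.0108,  0.0286],
       [ 0.009 , -0.1273, -0.9918,  1.0352],
       [ 0.    ,  0.    ,  0.    ,  1.    ]])}
0.1 [ 0.185  -0.6485  0.2441] [-3.1093 -0.4347  0.0003] [ 0.4326 -0.2005  0.2104] 0.08551630085199201
```

View pics/scene0.png

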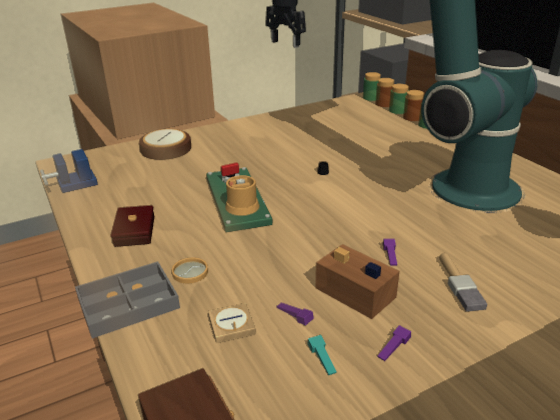

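View pics/top0.png

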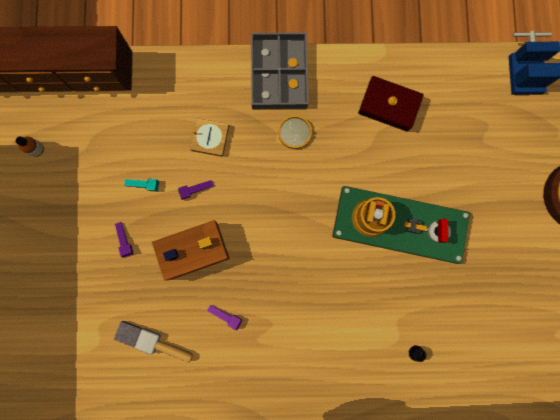

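The scene view shows the green stand with its hub at (240,195) and red knob at (230,170), and the rack with the brass head at (343,255) and dark blue head at (373,270). In the top view the hub is at (375,214), the red knob at (443,231), the rack at (190,250), the dark blue head at (171,255) and the brass head at (205,243). Purple and turquoise look-alikes lie loose at (125,240), (197,190), (225,317) and (143,184). The target is the blue one at (171,255), as it is the only blue key standing head up in the rack.

```bash
cat > h.py <<'E'
import numpy as np,cv2
from bench import telemetry,cams
from scipy.spatial.transform import Rotation as R
np.set_printoptions(precision=4,suppress=True)
def ray(p,u,v,fish=False):
    x,y=(u-p['cx'])/p['fx'],(v-p['cy'])/p['fy']
    if fish:
        r=np.hypot(x,y); s=np.sin(r)/r if r>1e-9 else 1
        d=np.array([x*s,y*s,np.cos(r)])
    else: d=np.array([x,y,1.])
    return p['pose'][:3,:3]@d,p['pose'][:3,3]
def pt(p,uv,z,fish=False):
    d,o=ray(p,*uv,fish); return o+d*(z-o[2])/d[2]
def blobs(m,amin=15):
    n,l,s,c=cv2.connectedComponentsWithStats(m.astype(np.uint8)); return [(s[i,4],c[i],l==i) for i in np.argsort(-s[1:,4])+1 if s[i,4]>=amin]
def to_tool(target,yawdeg=None):
    """shift in cm in tool axes from present TCP"""
    s=telemetry.get_state(); T=R.from_rotvec(s['ee_rot']); return T.inv().apply(np.array(target)-s['tcp_pos'])*100
def tooly():
    s=telemetry.get_state(); M=R.from_rotvec(s['ee_rot']).as_matrix(); return np.degrees(np.arctan2(M[1,1],M[0,1])),M
E
python3 - <<'E'
from h import *
p=cams.camera_params("top"); f=cv2.imread("pics/top0.png"); hsv=cv2.cvtColor(f,cv2.COLOR_BGR2HSV)
H,S,V=[hsv[...,i].astype(int) for i in range(3)]
g=(H>60)&(H<90)&(S>80)&(V>25)
for a,c,m in blobs(g,300)[:2]:
    r=cv2.minAreaRect(np.argwhere(cv2.morphologyEx(m.astype(np.uint8),cv2.MORPH_CLOSE,np.ones((5,5))))[:,::-1].astype(np.float32)); b=cv2.boxPoints(r)
    P=np.array([pt(p,x,.02)for x in b]);print('green',a,r,'\n',P,P.mean(0),[np.linalg.norm(P[i]-P[i-1])for i in range(4)])
def show(n,m,z,roi):
    k=np.zeros_like(m);x0,y0,x1,y1=roi;k[y0:y1,x0:x1]=m[y0:y1,x0:x1]
    for a,c,mm in blobs(k)[:2]:
        r=cv2.minAreaRect(np.argwhere(mm)[:,::-1].astype(np.float32)); b=cv2.boxPoints(r);P=np.array([pt(p,x,z)for x in b])
        print(n,a,c,pt(p,c,z),'\n',P,[np.linalg.norm(P[i]-P[i-1])for i in range(4)])
show('red',((H<8)|(H>172))&(S>150)&(V>90),.063,(420,205,470,255))
show('blue',(V<70)&(H>95)&(H<135)&(S>90),.082,(155,235,195,275))
show('brass',(V>150)&(H>15)&(H<30)&(S>150),.082,(190,228,225,260))
show('rack',(V<140)&(V>40)&(H<20)&(S>100),.062,(140,210,240,290))
for n,c,z in(('lens',(295,132),.012),('sundial',(209,137),.016),('hub',(375,214),.085)):print(n,pt(p,c,z))
cv2.imwrite("pics/crop0.png",np.hstack([cv2.resize(f[205:295,130:250],None,fx=3.3,fy=3.3,interpolation=2),cv2.resize(f[175:265,340:460],None,fx=3.3,fy=3.3,interpolation=2)]))
E
```

```text
green 4250 ((401.314208984375, 224.50135803222656), (130.26406860351562, 51.14585494995117), 11.842076301574707) 
 [[ 0.52   -0.1051  0.02  ]
 [ 0.6239 -0.1302  0.02  ]
 [ 0.5643 -0.3929  0.02  ]
 [ 0.4616 -0.3646  0.02  ]] [ 0.5424 -0.2482  0.02  ] [np.float64(0.26589580539557867), np.float64(0.10690637879242856), np.float64(0.2694001224134059), np.float64(0.10652419913925838)]
red 208 [442.9712 230.1346] [ 0.526  -0.3186  0.063 ] 
 [[ 0.5482 -0.31    0.063 ]
 [ 0.5479 -0.3299  0.063 ]
 [ 0.5044 -0.3273  0.063 ]
 [ 0.5047 -0.3075  0.063 ]] [np.float64(0.04357755392035896), np.float64(0.019869011646475115), np.float64(0.04359056840260699), np.float64(0.019755909094563606)]
blue 91 [170.4505 254.5495] [0.4851 0.2143 0.082 ] 
 [[0.4886 0.2275 0.082 ]
 [0.4954 0.2063 0.082 ]
 [0.481  0.2014 0.082 ]
 [0.4742 0.2225 0.082 ]] [np.float64(0.015188612173994063), np.float64(0.022203521466632785), np.float64(0.015205130766225183), np.float64(0.02216234033574367)]
brass 102 [204.2451 242.0392] [0.5081 0.1498 0.082 ] 
 [[0.5114 0.1641 0.082 ]
 [0.5188 0.1411 0.082 ]
 [0.5043 0.1362 0.082 ]
 [0.497  0.1592 0.082 ]] [np.float64(0.015248236417624348), np.float64(0.024180982809619972), np.float64(0.015266616630509891), np.float64(0.024135815734429307)]
rack 2945 [200.3036 249.9005] [0.494 0.16  0.062] 
 [[0.5129 0.256  0.062 ]
 [0.566  0.0911 0.062 ]
 [0.4705 0.0602 0.062 ]
 [0.419  0.2234 0.062 ]] [np.float64(0.09949968354433882), np.float64(0.1732088765569965), np.float64(0.10033620045423314), np.float64(0.1711423148603256)]
lens [ 0.7432 -0.0334  0.012 ]
sundial [0.7334 0.1487 0.016 ]
hub [ 0.5574 -0.1806  0.085 ]
```

View pics/crop0.png

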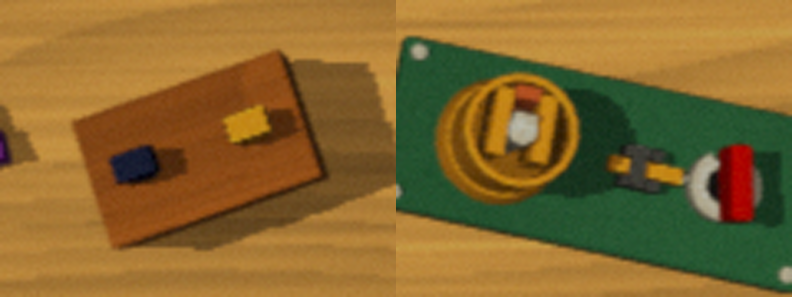

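The crop confirms it: dark blue head at left of the rack (crop 135,165), the brass one at (247,125). On the stand the spindle is at crop (522,128) and the copper pad at (527,97), so the pad is on the world +x side. The red bar lies roughly along world x.

Run:
```python
from h import *
print(tooly(),to_tool([.526,-.320,.16]),cams.camera_params("wrist"))
```

```text
(np.float64(-74.08102183728157), array([[ 0.9617,  0.2743, -0.0005],
       [ 0.2743, -0.9616,  0.002 ],
       [ 0.0001, -0.0021, -1.    ]])) [ 41.8056 -22.22     8.4562] {'fx': 325.19226210127806, 'fy': 325.19226210127806, 'cx': 281.63323464019123, 'cy': 212.65706785191873, 'pose': array([[ 0.2732, -0.9117, -0.3069,  0.263 ],
       [-0.962 , -0.2597, -0.0846, -0.6259],
       [-0.0025,  0.3184, -0.948 ,  0.3729],
       [ 0.    ,  0.    ,  0.    ,  1.    ]])}
```

```bash
python3 -m creep '[[[100,5,-3,0.5,2],[100,10,-5,1,4],[100,15,-8,2,6],[100,20,-11,3,8],[100,25,-13.5,4,10],[100,30,-16,5,12],[100,35,-18.6,6,14],[100,39,-20.7,6.5,16],[100,41.8,-22.2,6.5,16],[100,41.8,-22.2,6.5,16]]]'
python3 - <<'E'
from h import *
print(tooly(),telemetry.get_state()['tcp_pos'])
p=cams.camera_params("wrist");f=cams.grab_frame("wrist")[...,::-1].copy();cv2.imwrite("pics/w1.png",f);np.save("w1.npy",p,allow_pickle=True)
print(p['pose'])
E
```

```text
time_s: 1.35
tcp_pos: [0.5273, -0.319, 0.1796]
ee_rot: [-3.141, -0.003, 0.001]
wrist_force: [0.5, 0.2, 0.6]
opening: 0.0853
grasp_force: 0.0
(np.float64(-89.88554806404423), array([[ 1.    ,  0.002 , -0.0007],
       [ 0.002 , -1.    ,  0.0009],
       [-0.0007, -0.0009, -1.    ]])) [ 0.5273 -0.319   0.1796]
[[ 0.0008 -0.9477 -0.3193  0.6085]
 [-1.     -0.0012  0.0011 -0.3186]
 [-0.0014  0.3193 -0.9477  0.3083]
 [ 0.      0.      0.      1.    ]]
```

View pics/w1.png

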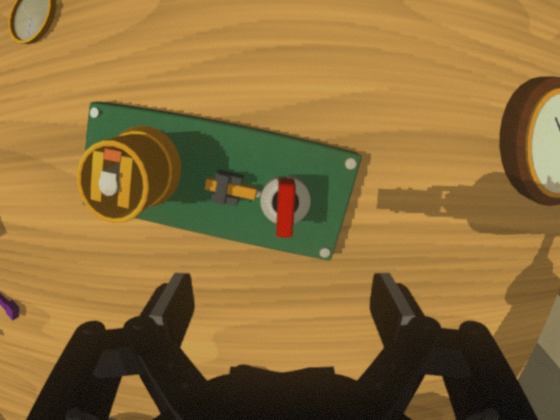

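The wrist view shows the red bar at (285,208), pointing straight up and down in the image. The hub top is at (113,180), the spindle at (108,184) and the copper pad at (112,155).

Run:
```python
from h import *
p=np.load("w1.npy",allow_pickle=True).item();f=cv2.imread("pics/w1.png");hsv=cv2.cvtColor(f,cv2.COLOR_BGR2HSV)
H,S,V=[hsv[...,i].astype(int) for i in range(3)]
m=((H<6)|(H>174))&(S>170)&(V>60);m[:, :250]=0;m[:,330:]=0;m[250:]=0
a,c,mm=blobs(m)[0];print(a,c,np.percentile(V[mm],[5,25,50,75,95]))
for thr in (0,170):
    k=mm&(V>thr); q=np.argwhere(k)[:,::-1].astype(np.float32)
    if len(q)<20: continue
    b=cv2.boxPoints(cv2.minAreaRect(q));P=np.array([pt(p,x,.063,True)for x in b]);print(thr,len(q),P.mean(0),'\n',P,[np.linalg.norm(P[i]-P[i-1])for i in range(4)])
# plate corners
g=(H>60)&(H<90)&(S>80)&(V>20);a,c,mm=blobs(g,300)[0]
cn=cv2.findContours(cv2.morphologyEx(mm.astype(np.uint8),cv2.MORPH_CLOSE,np.ones((5,5))),0,2)[0][0][:,0]
for s in((1,1),(1,-1),(-1,-1),(-1,1)):
    i=np.argmax(cn@np.array(s)) ;print(cn[i],pt(p,cn[i],.02,True))
w=(S<70)&(V>120)
for a,c,_ in blobs(w,10)[:12]:
    print(a,c,pt(p,c,.02,True),pt(p,c,.089,True))
cop=(H<13)&(S>130)&(V>120);cop[:, :85]=0;cop[:,140:]=0
for a,c,_ in blobs(cop,10)[:3]: print('cop',a,c,pt(p,c,.085,True))
cv2.imwrite("pics/crop1.png",np.hstack([cv2.resize(f[130:230,70:190],None,fx=4,fy=5,interpolation=2)]))
```

```text
852 [285.0669 208.581 ] [113. 158. 171. 174. 177.]
0 852 [ 0.5287 -0.3214  0.063 ] 
 [[ 0.5517 -0.3147  0.063 ]
 [ 0.5517 -0.3279  0.063 ]
 [ 0.5057 -0.3285  0.063 ]
 [ 0.5057 -0.3146  0.063 ]] [np.float64(0.04596525871546905), np.float64(0.013148600052854193), np.float64(0.0459830991806367), np.float64(0.013898575370286352)]
170 437 [ 0.5267 -0.3204  0.063 ] 
 [[ 0.5068 -0.3146  0.063 ]
 [ 0.5471 -0.3171  0.063 ]
 [ 0.5465 -0.3259  0.063 ]
 [ 0.5062 -0.3238  0.063 ]] [np.float64(0.009222122339779216), np.float64(0.040345413319411924), np.float64(0.008778606770983164), np.float64(0.0403837238441193)]
[339 204] [ 0.52  -0.372  0.02 ]
[338 173] [ 0.5496 -0.3696  0.02  ]
[155 124] [ 0.5975 -0.2015  0.02  ]
[196 176] [ 0.5471 -0.2389  0.02  ]
2011 [547.4659 143.0094] [ 0.5953 -0.6204  0.02  ] [ 0.5985 -0.5482  0.089 ]
506 [268.334  199.6285] [ 0.5241 -0.306   0.02  ] [ 0.5443 -0.309   0.089 ]
356 [28.7191 23.5787] [ 0.7284 -0.0425  0.02  ] [ 0.6997 -0.1086  0.089 ]
352 [107.8324 182.8153] [ 0.5428 -0.1434  0.02  ] [ 0.5585 -0.1853  0.089 ]
107 [350.1028 163.3458] [ 0.5588 -0.3805  0.02  ] [ 0.5707 -0.3657  0.089 ]
84 [ 93.4286 112.1429] [ 0.615  -0.1339  0.02  ] [ 0.6134 -0.1781  0.089 ]
82 [324.1707 252.5   ] [ 0.4699 -0.3603  0.02  ] [ 0.5031 -0.3503  0.089 ]
10 [552.9 188.4] [ 0.5425 -0.6433  0.02  ] [ 0.5583 -0.5656  0.089 ]
cop 174 [112.2759 154.7816] [ 0.5794 -0.1899  0.085 ]
```

```bash
python3 -m creep '[[[60,-0.1,0.2,5,0],[50,-0.1,0.2,10,0],[40,-0.1,0.2,12.5,0],[20,-0.1,0.2,12.5,0],[5,-0.1,0.2,12.5,0],[5,-0.1,0.2,12.5,0],[5,-0.1,0.2,12.5,0],[5,-0.1,0.2,12.5,0]]]' 40
```

```text
time_s: 2.4
tcp_pos: [0.5224, -0.3219, 0.0534]
ee_rot: [-3.139, 0.002, 0.008]
wrist_force: [-4.6, 2.3, -17.9]
opening: 0.0132
grasp_force: 41.7
```

```bash
python3 -m creep '[[[5,0,0,-0.1,-8],[5,0,0,-0.1,-16],[5,0,0,-0.1,-24],[5,0,0,-0.1,-32],[5,0,0,-0.1,-40],[5,0,0,-0.1,-48],[5,0,0,-0.1,-56],[5,0,0,-0.1,-62],[5,0,0,-0.1,-67],[5,0,0,-0.1,-70]]]'; python3 -c "
from h import *
print(tooly()[0],telemetry.get_state()['moment'])"
```

```text
time_s: 3.65
tcp_pos: [0.5256, -0.3262, 0.0537]
ee_rot: [2.568, 1.8, -0.002]
wrist_force: [6.4, -13.4, -35.1]
opening: 0.0132
grasp_force: 39.2
-19.95232392403069 [-2.1273 -0.8238 -0.1116]
```

```bash
python3 -m creep '[[[20,0,0,0,0],[45,0,0,0,0],[60,0,0,-0.5,0],[60,0,0,-5,0],[60,0,0,-11,0],[60,0,0,-11,0]]]'
python3 - <<'E'
from h import *
print(tooly()[0])
p=cams.camera_params("wrist");f=cams.grab_frame("wrist")[...,::-1].copy();np.save("w2.npy",p,allow_pickle=True)
t=cams.grab_frame("top")[...,::-1]
cv2.imwrite("pics/w2.png",np.hstack([f[:,:],cv2.resize(t[175:265,340:480],(240,420))]))
cv2.imwrite("pics/w2f.png",f)
E
```

```text
time_s: 4.4
tcp_pos: [0.53, -0.3258, 0.1755]
ee_rot: [2.562, 1.792, 0.009]
wrist_force: [0.9, -1.0, 0.1]
opening: 0.0512
grasp_force: 0.0
-20.065687856841034
```

View pics/w2.png

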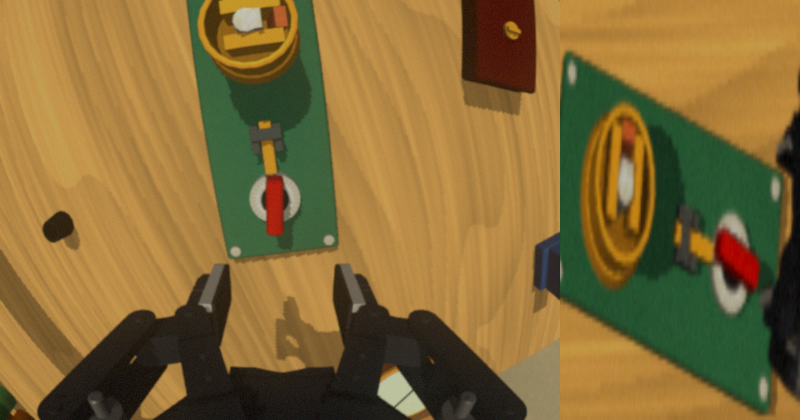

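The wrist view shows the bar at (275,205) turned nearly along the stand, with the follower tip touching the cam at (270,173). I'll check the bar angle.

Run:
```python
from h import *
for n in (1,2):
    p=np.load(f"w{n}.npy",allow_pickle=True).item();f=cv2.imread("pics/w1.png" if n==1 else "pics/w2f.png");hsv=cv2.cvtColor(f,cv2.COLOR_BGR2HSV)
    H,S,V=[hsv[...,i].astype(int) for i in range(3)]
    m=((H<6)|(H>174))&(S>170)&(V>60);m[:, :250]=0;m[:,330:]=0;m[250:]=0;m[:160]=0
    a,c,mm=blobs(m)[0]
    q=np.argwhere(mm)[:,::-1]; P=np.array([pt(p,x,.063,True)[:2] for x in q]); C=P.mean(0);w,v=np.linalg.eigh(np.cov((P-C).T)); ang=np.arctan2(v[1,1],v[0,1])
    print(a,C,'bar rel stand',(ang+.224)%np.pi)
    w=(S<70)&(V>120)
    for a,c,_ in blobs(w,40)[:12]: print('  wht',a,c,pt(p,c,.02,True)[:2],pt(p,c,.033,True)[:2])
    # follower brass
    b=(H>14)&(H<28)&(S>150)&(V>150); O=np.array([.5425,-.2477]);ex=np.array([.975,-.222]);ey=np.array([.222,.975])
    ys=[]
    for v_,u_ in np.argwhere(b):
        X=pt(p,(u_,v_),.033,True)[:2]-O; l=np.array([X@ex,X@ey])
        if abs(l[0])<.008 and -.062<l[1]<.0: ys.append(l[1])
    print('brass y hist',np.histogram(ys,np.arange(-.062,.001,.003)))
```

```text
852 [ 0.5291 -0.321 ] bar rel stand 0.1834741125682755
  wht 2011 [547.4659 143.0094] [ 0.5953 -0.6204] [ 0.5959 -0.6068]
  wht 506 [268.334  199.6285] [ 0.5241 -0.306 ] [ 0.5279 -0.3065]
  wht 356 [28.7191 23.5787] [ 0.7284 -0.0425] [ 0.723 -0.055]
  wht 352 [107.8324 182.8153] [ 0.5428 -0.1434] [ 0.5458 -0.1513]
  wht 107 [350.1028 163.3458] [ 0.5588 -0.3805] [ 0.561  -0.3777]
  wht 84 [ 93.4286 112.1429] [ 0.615  -0.1339] [ 0.6147 -0.1422]
  wht 82 [324.1707 252.5   ] [ 0.4699 -0.3603] [ 0.4762 -0.3584]
brass y hist (array([ 0,  0,  0,  0,  9, 34, 33, 36, 34, 33, 33, 18,  0,  0,  0,  0, 12,
       30,  3,  0]), array([-0.062, -0.059, -0.056, -0.053, -0.05 , -0.047, -0.044, -0.041,
       -0.038, -0.035, -0.032, -0.029, -0.026, -0.023, -0.02 , -0.017,
       -0.014, -0.011, -0.008, -0.005, -0.002]))
941 [ 0.5276 -0.3178] bar rel stand 1.4443506338359167
  wht 1123 [399.3455 393.8985] [ 0.5892 -0.6513] [ 0.5876 -0.6328]
  wht 573 [247.1082  19.1152] [ 0.5589 -0.1651] [ 0.5587 -0.1688]
  wht 492 [257.6463 197.689 ] [ 0.5109 -0.3183] [ 0.513  -0.3151]
  wht 411 [291.7056 195.2092] [ 0.5407 -0.3269] [ 0.5414 -0.3233]
  wht 89 [235.0899 251.2809] [ 0.4705 -0.3608] [ 0.4743 -0.3556]
  wht 86 [328.6163 239.6395] [ 0.5593 -0.3809] [ 0.5591 -0.3748]
  wht 53 [356.0943 306.3019] [ 0.5651 -0.4679] [ 0.5646 -0.4578]
  wht 44 [206.7273 305.4545] [ 0.4151 -0.4099] [ 0.4216 -0.4025]
brass y hist (array([ 0,  0,  0, 28, 39, 38, 40, 37, 39, 38, 40, 18,  0,  0,  0,  0, 24,
       34,  1,  0]), array([-0.062, -0.059, -0.056, -0.053, -0.05 , -0.047, -0.044, -0.041,
       -0.038, -0.035, -0.032, -0.029, -0.026, -0.023, -0.02 , -0.017,
       -0.014, -0.011, -0.008, -0.005, -0.002]))
```

The follower has dropped: it moved about 5 mm and the bar stands at about 1.44 rad. Next is the key.

```bash
python3 -c "
from h import *
print(to_tool([.485,.214,.20]),telemetry.get_state()['q'],telemetry.get_state()['tcp_pos'])"
```

```text
[ 49.0632 -22.3316  -3.2465] [-0.5914  0.2115  1.8131  0.0001  1.1118 -0.2411] [ 0.5265 -0.3236  0.1692]
```

```bash
python3 -m creep '[[[60,5,-2.3,-3.2,-4],[60,10,-4.6,-3.2,-8],[60,15,-6.8,-3.2,-12],[60,20,-9.1,-3.2,-17],[60,25,-11.4,-3.2,-21],[60,30,-13.6,-3.2,-25],[60,35,-16,-3.2,-29],[60,40,-18.2,-3.2,-33],[60,45,-20.5,-3.2,-37],[60,49,-22.3,-3.2,-39.7]]]';python3 -m creep '[[[60,0,0,0,0],[60,0,0,0,0],[60,0,0,0,0]]]'
python3 - <<'E'
from h import *
print(tooly())
p=cams.camera_params("wrist");f=cams.grab_frame("wrist")[...,::-1].copy();np.save("w3.npy",p,allow_pickle=True);cv2.imwrite("pics/w3.png",f)
s=telemetry.get_state();print(s['tcp_pos'],s['time_s'],s['qd'])
E
```

```text
time_s: 5.75
tcp_pos: [0.4824, 0.2156, 0.1967]
ee_rot: [-1.806, -2.569, 0.003]
wrist_force: [0.5, -0.4, -0.3]
opening: 0.0515
grasp_force: 0.0
time_s: 6.12
tcp_pos: [0.4837, 0.2126, 0.1976]
ee_rot: [-1.812, -2.566, 0.002]
wrist_force: [0.0, -0.4, -1.6]
opening: 0.0512
grasp_force: 0.0
(np.float64(19.53330928504083), array([[-0.3344,  0.9424, -0.0011],
       [ 0.9424,  0.3344, -0.0008],
       [-0.0003, -0.0013, -1.    ]]))
[0.4839 0.2126 0.1979] 6.175 [-0.0027 -0.002  -0.005   0.0015 -0.0005 -0.0023]
```

View pics/w3.png

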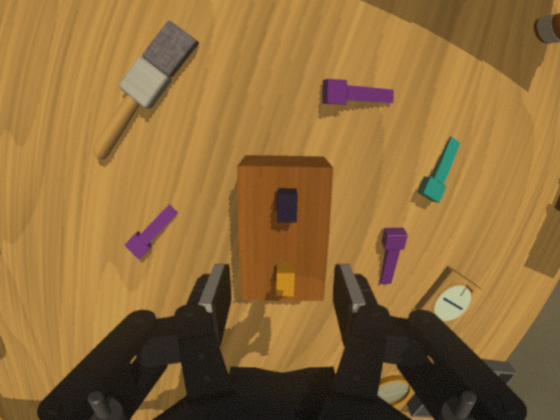

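The wrist view shows the rack at (285,225), with the dark blue head at (287,205) and the brass head at (286,280), both in line with the tool. The purple and turquoise keys lie outside the rack.

Run:
```python
from h import *
p=np.load("w3.npy",allow_pickle=True).item();f=cv2.imread("pics/w3.png");hsv=cv2.cvtColor(f,cv2.COLOR_BGR2HSV)
H,S,V=[hsv[...,i].astype(int) for i in range(3)]
M=tooly()[1];t=np.array([.4839,.2126,.1979])
def rect(n,m,z,box):
    k=np.zeros_like(m);x0,y0,x1,y1=box;k[y0:y1,x0:x1]=m[y0:y1,x0:x1];a,c,mm=blobs(k)[0]
    q=np.argwhere(mm)[:,::-1];P=np.array([pt(p,x,z,True)for x in q]);L=(P-t)@M
    r=cv2.minAreaRect(L[:,:2].astype(np.float32)*1000)
    print(n,a,q.min(0),q.max(0),np.percentile(V[mm],[5,50,95]),'tool-frame rect mm',r,'range',L.min(0)*1000,L.max(0)*1000,P.mean(0))
b=(V<75)&(H>105)&(H<140)
rect('blue',b,.082,(255,170,320,240))
rect('bluetop',b&(V>35),.082,(255,170,320,240))
rect('brass',(H>14)&(H<30)&(V>150)&(S>150),.082,(265,255,310,305))
rect('rack',(H<20)&(S>100)&(V<170)|b,.062,(225,150,340,300))
print(hsv[205,287],hsv[217,287],hsv[195,287],hsv[205,295],hsv[205,280])
```

```text
Traceback (most recent call last):
IndexError: list index out of range
```

Run:
```python
from h import *
p=np.load("w3.npy",allow_pickle=True).item();f=cv2.imread("pics/w3.png");hsv=cv2.cvtColor(f,cv2.COLOR_BGR2HSV)
H,S,V=[hsv[...,i].astype(int) for i in range(3)]
print(f[184:228:3,287]);print(f[205,270:304:2].tolist())
M=tooly()[1];t=np.array([.4839,.2126,.1979])
def rect(n,m,z,box):
    k=np.zeros_like(m);x0,y0,x1,y1=box;k[y0:y1,x0:x1]=m[y0:y1,x0:x1];a,c,mm=blobs(k)[0]
    q=np.argwhere(mm)[:,::-1];P=np.array([pt(p,x,z,True)for x in q]);L=(P-t)@M
    print(n,a,q.min(0),q.max(0),'tool rect mm',cv2.minAreaRect(L[:,:2].astype(np.float32)*1000),'range',L.min(0)*1000,L.max(0)*1000,P.mean(0))
b=f[...,0].astype(int)>=f[...,2]
rect('blue',b,.082,(255,170,320,240))
rect('brass',(H>14)&(H<30)&(V>150)&(S>150),.082,(265,255,310,305))
```

```text
[[ 33  79 132]
 [ 31  74 122]
 [ 30  30  45]
 [ 36  38  48]
 [ 51  40  50]
 [ 48  38  47]
 [ 48  40  49]
 [ 46  37  48]
 [ 47  37  45]
 [ 47  34  44]
 [ 47  37  48]
 [ 48  38  47]
 [ 43  30  41]
 [ 25  52  85]
 [ 17  53  93]]
[[29, 77, 132], [23, 59, 98], [18, 49, 83], [19, 39, 63], [46, 35, 48], [50, 40, 49], [52, 38, 51], [51, 41, 50], [45, 35, 47], [49, 40, 48], [50, 40, 48], [49, 39, 48], [45, 36, 49], [40, 39, 63], [30, 76, 126], [31, 81, 132], [27, 78, 132]]
blue 348 [278 194] [295 220] tool rect mm ((5.084939956665039, 2.928297519683838), (13.372562408447266, 21.532032012939453), 89.3352279663086) range [ -5.612   -3.7896 115.8887] [ 15.9188   9.6706 115.9039] [0.4848 0.2182 0.082 ]
brass 398 [276 272] [295 298] tool rect mm ((-66.35574340820312, 2.438937187194824), (25.98940658569336, 16.45366859436035), 3.944673776626587) range [-79.782   -5.9272 115.9052] [-52.939   10.5898 115.9212] [0.5082 0.1525 0.082 ]
```

```bash
python3 -m creep '[[[60,0.4,0.25,5,0],[60,0.4,0.25,10,0],[60,0.4,0.25,12,0],[60,0.4,0.25,12,0],[60,0.4,0.25,12,0]]]' 40;python3 -m creep '[[[40,0,0,0,0],[25,0,0,0,0],[10,0,0,0,0],[10,0,0,0,0],[10,0,0,0,0]]]'
```

```text
time_s: 6.8
tcp_pos: [0.4861, 0.2182, 0.0795]
ee_rot: [1.811, 2.566, 0.002]
wrist_force: [0.2, 0.4, 0.1]
opening: 0.0515
grasp_force: 0.0
time_s: 7.42
tcp_pos: [0.4858, 0.2187, 0.0795]
ee_rot: [1.81, 2.567, 0.002]
wrist_force: [-0.9, -1.1, 5.6]
opening: 0.015
grasp_force: 41.1
```

```bash
python3 -m creep '[[[10,0,0,-2,0],[10,0,0,-5,0],[10,0,0,-9,0],[10,0,0,-13,0],[10,0,0,-13,0]]]';python3 -m creep '[[[10,-3,-0.5,0,3],[10,-8,-1.3,0,7],[10,-13,-2.2,0,11],[10,-18,-3,0,15],[10,-23,-3.8,0,19],[10,-28,-4.7,0,23],[10,-33,-5.5,0,27],[10,-38,-6.3,0,30],[10,-41,-6.8,0,32],[10,-42.5,-7.1,0,32.3]]]';python3 -m creep '[[[10,0,0,0,0],[10,0,0,0,0],[10,0,0,0,0],[10,0,0,0,0]]]'
python3 - <<'E'
from h import *
print(tooly())
p=cams.camera_params("wrist");f=cams.grab_frame("wrist")[...,::-1].copy();np.save("w4.npy",p,allow_pickle=True);cv2.imwrite("pics/w4f.png",f)
s=telemetry.get_state();print(s['tcp_pos'],s['time_s'],s['opening'])
cv2.imwrite("pics/w4.png",cv2.resize(f[120:320,180:400],None,fx=3,fy=3,interpolation=2)[:600,:660])
E
```

```text
time_s: 8.05
tcp_pos: [0.4874, 0.2194, 0.2122]
ee_rot: [1.808, 2.564, 0.01]
wrist_force: [0.4, -0.3, -1.4]
opening: 0.0151
grasp_force: 40.4
time_s: 9.3
tcp_pos: [0.5599, -0.2069, 0.2061]
ee_rot: [-2.453, -1.959, 0.002]
wrist_force: [0.0, 1.4, -1.1]
opening: 0.015
grasp_force: 40.3
time_s: 9.8
tcp_pos: [0.5609, -0.2049, 0.2085]
ee_rot: [2.452, 1.964, 0.0]
wrist_force: [0.2, 0.3, -1.6]
opening: 0.0151
grasp_force: 40.3
(np.float64(-12.607242050645837), array([[ 0.2183,  0.9759,  0.0003],
       [ 0.9759, -0.2183, -0.    ],
       [ 0.    ,  0.0003, -1.    ]]))
[ 0.5609 -0.205   0.2085] 9.85 0.014744499497003736
```

View pics/w4.png

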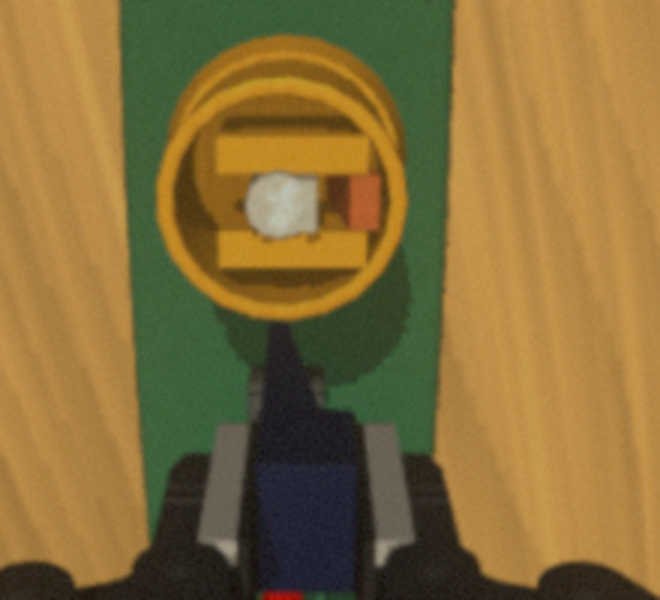

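The crop shows the held key with its slope on the right, thin end at crop (270–290,322). The spindle flat is at x≈319, the pad's top edge at x≈349 and the side rails at y≈173 and 230. The slope therefore already faces the pad.

Run:
```python
from h import *
p=np.load("w4.npy",allow_pickle=True).item();f=cv2.imread("pics/w4f.png")
M=tooly()[1];t=np.array([.5609,-.2050,.2085])
def L(cu,cv,z):
    P=pt(p,(180+cu/3-.33,120+cv/3-.33),z,True);return P,((P-t)@M*1000)
for n,a in dict(flat=(319,203,.089),pad=(349,203,.085),railT=(334,173,.085),railB=(334,230,.085),railT2=(250,173,.085),railB2=(250,230,.085),tipL=(269,323,.139),tipR=(292,323,.139),headL=(256,464,.211),headR=(357,464,.211),botL=(262,410,.191),botR=(357,410,.191),hubL=(157,200,.085),hubR=(408,200,.085),hubT=(283,77,.085),hubB=(283,319,.085)).items(): print(n,*L(*a))
g=f[218:262,262:302].astype(int)
print((g[...,0]-g[...,2])[::3,::2]); print(g.sum(2)[::3,::2])
```

```text
flat [ 0.5676 -0.186   0.089 ] [ 19.9643   2.3824 119.5007]
pad [ 0.5753 -0.1888  0.085 ] [ 18.965   10.4353 123.5033]
railT [ 0.5731 -0.1799  0.085 ] [ 27.1507   6.3808 123.502 ]
railB [ 0.5698 -0.1952  0.085 ] [ 11.4821   6.4868 123.502 ]
railT2 [ 0.5514 -0.175   0.085 ] [ 27.196  -15.8316 123.495 ]
railB2 [ 0.5478 -0.1903  0.085 ] [ 11.5158 -16.0868 123.4949]
tipL [ 0.5533 -0.1975  0.139 ] [ 5.619  -9.1042 69.4971]
tipR [ 0.5582 -0.1986  0.139 ] [ 5.6181 -4.0893 69.4987]
headL [ 0.5551 -0.1924  0.211 ] [11.034  -8.4285 -2.5027]
headR [ 0.5697 -0.1957  0.211 ] [11.0169  6.5101 -2.498 ]
botL [ 0.5549 -0.1933  0.191 ] [10.13   -8.3755 17.4974]
botR [ 0.5704 -0.1968  0.191 ] [10.1076  7.4769 17.5023]
hubL [ 0.5253 -0.1765  0.085 ] [ 19.9961 -40.987  123.4871]
hubR [ 0.5909 -0.1914  0.085 ] [ 19.8393  26.2209 123.5082]
hubT [ 0.5657 -0.1521  0.085 ] [ 52.7138  -6.944  123.4978]
hubB [ 0.5506 -0.2171  0.085 ] [-14.0662  -7.4241 123.4977]
[[-104 -103 -107 -108 -105 -114 -105 -106 -110 -104 -105 -107 -115 -129
  -149 -154 -159 -149 -130  -51]
 [-152 -147 -142 -137 -135 -134 -133 -135 -137
[... 2000 characters left out ...]
 151 155
  161 164]
 [144 153 146 128 102 102 114 102  97 131 147 149 153 138 161 155 154 153
  153 144]
 [198 153 116 111  97 104  98 114 106  95 112 121 126 144 150 158 155 162
  157 163]
 [192 158 154 119  98  98 109 106  95 111 104 116 132 143 150 167 150 154
  152 185]
 [206 204 205 126  94  98 103  99 105  92 111 179 195 160 161 166 192 204
  200 214]
 [184 178 180 118  92  90 106  91  96  99  99 130 171 152 195 210 214 215
  212 208]
 [207 210 197 101  90  94  87  91  90 100  90  99 183 171 200 218 214 204
  206 208]
 [196 214 148 106  98 102  90 104  86  84  90  86  99 104  97 103 121 140
  194 215]
 [191 151 125  90  98  84  94  77  84 101  95  98  82  99  82  95 104 105
  131 191]]
```

```bash
python3 -m creep '[[[10,1,0.6,0,0],[10,2.1,1.23,1,0],[10,2.1,1.23,2.5,0],[10,2.1,1.23,4,0],[10,2.1,1.23,4.6,0],[10,2.1,1.23,4.6,0],[10,2.1,1.23,4.6,0],[10,2.1,1.23,4.6,0]]]'
python3 - <<'E'
from h import *
print(tooly())
p=cams.camera_params("wrist");f=cams.grab_frame("wrist")[...,::-1].copy();np.save("w5.npy",p,allow_pickle=True);cv2.imwrite("pics/w5f.png",f)
s=telemetry.get_state();print(s['tcp_pos'],s['time_s'],s['opening'])
cv2.imwrite("pics/w5.png",cv2.resize(f[170:290,220:370],None,fx=5,fy=5,interpolation=2))
E
```

```text
time_s: 10.85
tcp_pos: [0.5779, -0.1883, 0.1631]
ee_rot: [2.453, 1.961, 0.001]
wrist_force: [-0.0, 0.4, -0.9]
opening: 0.0152
grasp_force: 40.3
(np.float64(-12.69696505292008), array([[ 0.2198,  0.9755,  0.0013],
       [ 0.9755, -0.2198, -0.0005],
       [-0.0002,  0.0014, -1.    ]]))
[ 0.5779 -0.1882  0.1631] 10.9 0.014613051597006875
```

View pics/w5.png

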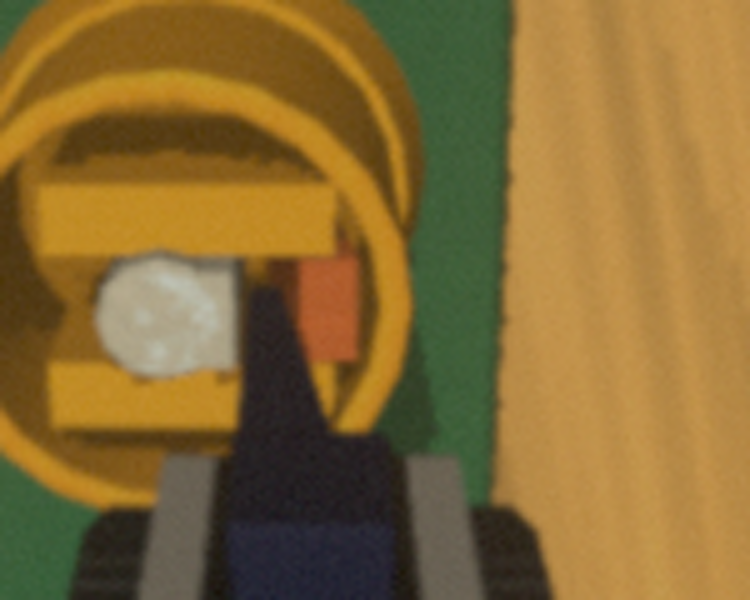

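The tip, at crop (251–280,289), now sits between the spindle flat at x≈240 and the pad edge at x≈298. The rails are at y≈256 and 362.

Run:
```python
from h import *
p=np.load("w5.npy",allow_pickle=True).item();f=cv2.imread("pics/w5f.png").astype(int)
M=tooly()[1];t=np.array([.5779,-.1882,.1631])
def L(cu,cv,z):
    P=pt(p,(220+cu/5-.4,170+cv/5-.4),z,True);return ((P-t)@M*1000)
for n,a in dict(flat=(239,305,.089),pad=(298,305,.085),railT=(290,256,.085),railB=(200,362,.085),tipL=(251,289,.0936),tipR=(280,289,.0936),midL=(247,350,.11),botL=(232,437,.1456),botR=(385,437,.1456)).items(): print(n,L(*a))
print(f[220:240,273].tolist());print(f[229,262:285].tolist());print(f[234,262:285].tolist())
```

```text
flat [  1.2239 -10.5498  74.0858]
pad [-0.3752 -2.6552 78.0966]
railT [ 6.7692 -3.7115 78.0941]
railB [ -8.9127 -16.318   78.0798]
tipL [ 5.3092 -8.7223 69.4876]
tipR [ 5.3059 -4.9276 69.4927]
midL [ 3.6828 -8.6769 53.0879]
botL [ 9.495  -8.8152 17.4868]
botR [ 9.4671  6.5195 17.5072]
[[36, 130, 180], [27, 94, 139], [26, 73, 110], [22, 63, 100], [22, 63, 98], [24, 59, 89], [26, 56, 82], [26, 44, 61], [34, 42, 51], [36, 39, 49], [35, 36, 43], [36, 37, 45], [38, 39, 47], [35, 37, 47], [32, 33, 43], [38, 38, 49], [34, 33, 42], [33, 35, 43], [33, 33, 43], [28, 32, 40]]
[[147, 172, 179], [140, 169, 177], [138, 164, 175], [131, 158, 167], [107, 130, 139], [66, 86, 95], [36, 61, 77], [32, 50, 67], [35, 42, 52], [33, 36, 48], [36, 37, 46], [36, 39, 49], [34, 32, 44], [33, 38, 50], [28, 39, 63], [27, 50, 86], [32, 55, 98], [35, 65, 120], [37, 83, 154], [41, 91, 172], [49, 93, 175], [41, 93, 174], [44, 93, 176]]
[[167, 185, 184], [156, 176, 180], [141, 165, 175], [135, 160, 168], [112, 135, 145], [72, 93, 105], [41, 63, 81], [35, 47, 61], [38, 40, 49], [34, 39, 47], [36, 39, 45], [32, 33, 43], [32, 35, 44], [36, 38, 48], [34, 37, 43], [37, 40, 54], [26, 44, 71], [28, 63, 113], [44, 84, 160], [43, 91, 176], [47, 95, 181], [47, 95, 179], [48, 98, 181]]
```

```bash
python3 -m creep '[[[10,0.05,-0.07,0,0],[10,0.05,-0.07,0.4,0],[10,0.05,-0.07,0.8,0],[10,0.05,-0.07,1.2,0],[10,0.05,-0.07,1.2,0],[10,0.05,-0.07,1.2,0]]]';python3 -m creep '[[[10,0,0,0.2,0],[10,0,0,0.4,0],[10,0,0,0.4,0],[10,0,0,0.4,0]]]'
```

```text
time_s: 11.65
tcp_pos: [0.5769, -0.1873, 0.1502]
ee_rot: [-2.453, -1.962, 0.0]
wrist_force: [-0.4, 0.3, -1.5]
opening: 0.015
grasp_force: 40.3
time_s: 12.15
tcp_pos: [0.5769, -0.1874, 0.1462]
ee_rot: [-2.453, -1.962, -0.0]
wrist_force: [1.0, 0.8, -0.8]
opening: 0.0151
grasp_force: 40.3
```

```bash
python3 -m creep '[[[10,0,0,0.2,0],[10,0,0,0.4,0],[10,0,0,0.4,0],[10,0,0,0.4,0]]]';python3 -m creep '[[[10,0,0,0.2,0],[10,0,0,0.2,0],[10,0,0,0.2,0]]]'
python3 - <<'E'
from h import *
p=cams.camera_params("wrist");f=cams.grab_frame("wrist")[...,::-1].copy();cv2.imwrite("pics/w6f.png",f);np.save("w6.npy",p,allow_pickle=True)
s=telemetry.get_state();print(s['tcp_pos'],s['time_s'],s['wrist_force'])
cv2.imwrite("pics/w6.png",cv2.resize(f[170:290,220:370],None,fx=5,fy=5,interpolation=2))
E
```

```text
time_s: 12.65
tcp_pos: [0.5769, -0.1873, 0.1422]
ee_rot: [-2.453, -1.962, 0.0]
wrist_force: [1.1, 1.2, -1.1]
opening: 0.015
grasp_force: 40.3
time_s: 13.02
tcp_pos: [0.5768, -0.1873, 0.1403]
ee_rot: [-2.453, -1.962, 0.0]
wrist_force: [0.4, 0.0, -1.5]
opening: 0.0151
grasp_force: 40.3
[ 0.5768 -0.1874  0.1403] 13.075 [ 0.1304  1.3474 -0.0241]
```

View pics/w6.png

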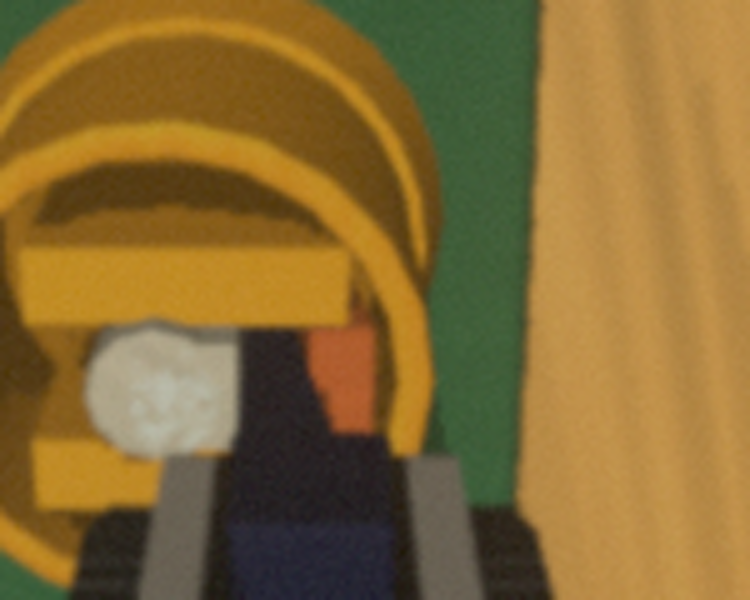

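The key stands in the gap between the spindle flat at x≈240 and the copper pad at x≈305, with no force on the wrist. I'll let go of it.

```bash
python3 -m creep '[[[50,0,0,0,0],[50,0,0,0,0],[50,0,0,0,0],[50,0,0,0,0]]]';python3 -m creep '[[[50,0,0,-2,0],[50,0,0,-4,0],[50,0,0,-6,0],[50,0,0,-6,0],[50,0,0,-6,0]]]'
python3 - <<'E'
from h import *
p=cams.camera_params("wrist");f=cams.grab_frame("wrist")[...,::-1].copy();cv2.imwrite("pics/w7f.png",f);np.save("w7.npy",p,allow_pickle=True)
s=telemetry.get_state();print(s['tcp_pos'],s['time_s'],s['wrist_force'])
cv2.imwrite("pics/w7.png",cv2.resize(f[130:280,190:390],None,fx=4,fy=4,interpolation=2))
E
```

```text
time_s: 13.58
tcp_pos: [0.5769, -0.1874, 0.1404]
ee_rot: [2.453, 1.962, 0.0]
wrist_force: [-0.4, -0.2, 0.5]
opening: 0.0428
grasp_force: 0.0
time_s: 14.2
tcp_pos: [0.5767, -0.1873, 0.2004]
ee_rot: [2.453, 1.962, 0.0]
wrist_force: [0.2, -0.2, 0.3]
opening: 0.0426
grasp_force: 0.0
[ 0.5764 -0.1871  0.1997] 14.25 [ 0.3327 -0.1925  0.0774]
```

View pics/w7.png

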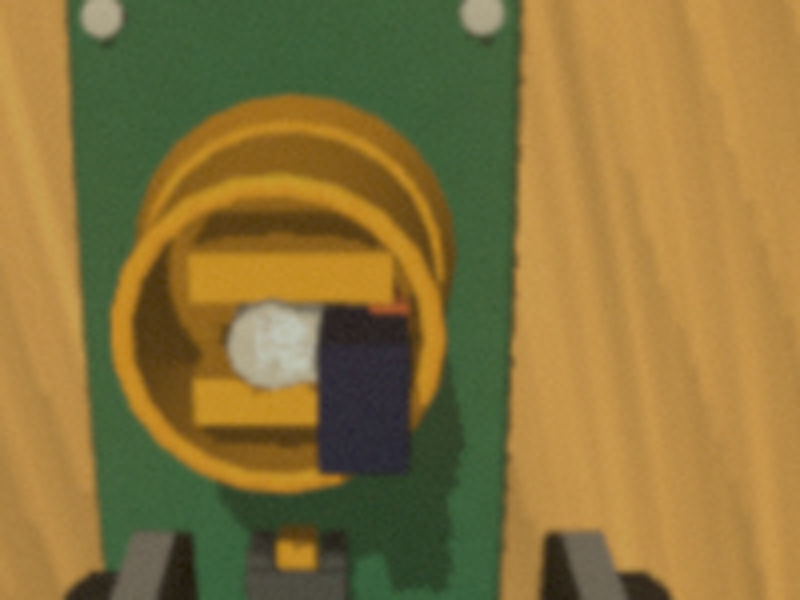

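The key dropped and stands upright. Its head top spans crop (320–410,345–472), and the copper pad shows behind it. Next I'll work out the head position for tapping.

Run:
```python
from h import *
p=np.load("w7.npy",allow_pickle=True).item()
M=tooly()[1];t=telemetry.get_state()['tcp_pos'];print(t)
for z in(.122,.130,.138):
    c=[((pt(p,(190+u/4-.4,130+v/4-.4),z,True)-t)@M*1000)[:2] for u,v in((320,472),(409,472),(321,343),(411,343))]
    c=np.array(c);print(z,c.mean(0),'w',c[1,1]-c[0,1],c[3,1]-c[2,1],'l',c[2,0]-c[0,0])
```

```text
[ 0.5764 -0.1871  0.1997]
0.122 [-1.3644 -1.0035] w 15.586075298298365 15.174427562072133 l 23.90433280832016
0.13 [ 1.8571 -0.9904] w 14.984448878798975 14.588690848537933 l 22.98161956058156
0.138 [ 5.0785 -0.9772] w 14.382822459299593 14.002954135003739 l 22.05890631284296
```

```bash
python3 -m creep '[[[0,-0.1,-0.2,0,0],[0,-0.1,-0.2,0,0],[0,-0.1,-0.2,0,0],[0,-0.1,-0.2,2,0],[0,-0.1,-0.2,4,0],[0,-0.1,-0.2,5,0],[0,-0.1,-0.2,5,0],[0,-0.1,-0.2,5,0],[0,-0.1,-0.2,5,0]]]'; python3 -m creep '[[[0,0,0,0.1,0],[0,0,0,0.2,0],[0,0,0,0.3,0],[0,0,0,0.4,0],[0,0,0,0.4,0]]]'
```

```text
time_s: 15.38
tcp_pos: [0.5754, -0.1882, 0.1512]
ee_rot: [2.452, 1.962, 0.001]
wrist_force: [0.5, -0.1, -0.2]
opening: 0.0002
grasp_force: 0.0
time_s: 16.0
tcp_pos: [0.5746, -0.1878, 0.1461]
ee_rot: [-2.453, -1.962, 0.0]
wrist_force: [0.2, 0.3, -0.1]
opening: 0.0003
grasp_force: 0.0
```

```bash
for i in 1; do python3 -m creep '[[[0,0,0,0.1,0],[0,0,0,0.2,0],[0,0,0,0.3,0],[0,0,0,0.3,0]]]'; done | grep -E "tcp|force"; echo; python3 -m creep '[[[0,0,0,0.1,0],[0,0,0,0.2,0],[0,0,0,0.2,0]]]' | grep -E "tcp|force"
```

```text
tcp_pos: [0.5746, -0.1879, 0.1431]
wrist_force: [-0.8, -0.3, 0.6]
grasp_force: 0.0

tcp_pos: [0.5746, -0.1879, 0.1412]
wrist_force: [0.2, -0.7, -0.6]
grasp_force: 0.0
```

```bash
python3 -m creep '[[[0,0,0,0.1,0],[0,0,0,0.2,0],[0,0,0,0.2,0]]]' | grep -E "tcp|force"; echo; python3 -m creep '[[[0,0,0,0.1,0],[0,0,0,0.1,0]]]' | grep -E "tcp|force"
```

```text
tcp_pos: [0.5746, -0.1878, 0.1391]
wrist_force: [-0.3, -0.5, -0.2]
grasp_force: 0.0

tcp_pos: [0.5748, -0.188, 0.1386]
wrist_force: [-0.1, -1.0, 1.9]
grasp_force: 0.7
```

```bash
python3 -m creep '[[[0,0,0,0.1,0],[0,0,0,0.1,0]]]' | grep -E "tcp|force"
```

```text
tcp_pos: [0.5749, -0.1881, 0.138]
wrist_force: [-1.0, 0.1, 5.3]
grasp_force: 2.5
```

```bash
python3 -m creep '[[[0,0,0,0.05,0],[0,0,0,0.1,0],[0,0,0,0.1,0]]]' | grep -E "tcp|wrist"; python3 -m creep '[[[0,0,0,0,0]]]' | grep -E "tcp|wrist"
```

```text
tcp_pos: [0.575, -0.1882, 0.1376]
wrist_force: [-1.9, -0.4, 7.2]
tcp_pos: [0.575, -0.1882, 0.1376]
wrist_force: [-2.5, -0.1, 8.2]
```

```bash
python3 -m creep '[[[0,0,0,0.05,0],[0,0,0,0.1,0],[0,0,0,0.1,0]]]' | grep -E "tcp|wrist"; python3 -m creep '[[[0,0,0,0,0]]]' | grep -E "tcp|wrist"
```

```text
tcp_pos: [0.5751, -0.1883, 0.1372]
wrist_force: [-3.3, 0.7, 10.5]
tcp_pos: [0.5751, -0.1882, 0.1372]
wrist_force: [-3.9, 0.5, 10.4]
```

```bash
python3 -m creep '[[[0,0,0,0.05,0],[0,0,0,0.1,0],[0,0,0,0.15,0],[0,0,0,0.2,0],[0,0,0,0.2,0]]]' | grep -E "tcp|wrist"; python3 -m creep '[[[0,0,0,0,0]]]' | grep -E "tcp|wrist"
```

```text
tcp_pos: [0.5753, -0.1883, 0.1364]
wrist_force: [-6.5, 1.8, 15.0]
tcp_pos: [0.5753, -0.1883, 0.1364]
wrist_force: [-6.0, 0.8, 15.8]
```

```bash
python3 -m creep '[[[0,0,0,0.05,0],[0,0,0,0.1,0],[0,0,0,0.1,0]]]' | grep -E "tcp|wrist"; python3 -m creep '[[[0,0,0,0,0]]]' | grep -E "tcp|wrist"
```

```text
tcp_pos: [0.5755, -0.1884, 0.1362]
wrist_force: [-7.7, 1.5, 20.1]
tcp_pos: [0.5755, -0.1884, 0.1362]
wrist_force: [-7.3, 1.3, 19.8]
```

```bash
python3 -m creep '[[[0,0,0,-0.3,0],[0,0,0,-0.8,0],[0,0,0,-1,0],[0,0,0,-1,0],[0,0,0,-1,0]]]' | grep -E "tcp|wrist"; python3 -m creep '[[[0,0,-0.1,0.1,0],[0,0,-0.1,0.2,0],[0,0,-0.1,0.3,0],[0,0,-0.1,0.4,0],[0,0,-0.1,0.5,0],[0,0,-0.1,0.6,0],[0,0,-0.1,0.7,0],[0,0,-0.1,0.8,0],[0,0,-0.1,0.8,0]]]' | grep -E "tcp|wrist"
```

```text
tcp_pos: [0.5745, -0.1878, 0.1418]
wrist_force: [0.1, -0.2, 0.4]
tcp_pos: [0.5739, -0.1878, 0.1363]
wrist_force: [-4.6, 1.2, 9.8]
```

```bash
python3 -m creep '[[[0,0,-0.05,0.05,0],[0,0,-0.1,0.1,0],[0,0,-0.1,0.15,0],[0,0,-0.1,0.15,0]]]' | grep -E "tcp|wrist"; python3 -m creep '[[[0,0,0,0,0]]]' | grep -E "tcp|wrist"
```

```text
tcp_pos: [0.5739, -0.1879, 0.1361]
wrist_force: [-4.6, 1.2, 13.4]
tcp_pos: [0.5739, -0.1879, 0.1361]
wrist_force: [-4.3, 1.4, 13.1]
```

```bash
python3 -m creep '[[[0,0,-0.05,0.05,0],[0,0,-0.1,0.1,0],[0,0,-0.1,0.15,0],[0,0,-0.1,0.15,0]]]' | grep -E "tcp|wrist"; python3 -m creep '[[[0,0,0,0,0]]]' | grep -E "tcp|wrist"
```

```text
tcp_pos: [0.5738, -0.188, 0.1356]
wrist_force: [-4.3, 1.1, 16.5]
tcp_pos: [0.5738, -0.188, 0.1356]
wrist_force: [-4.2, 0.7, 16.9]
```

```bash
python3 -m creep '[[[0,0,0,0.05,0],[0,0,0,0.1,0],[0,0,0,0.1,0]]]' | grep -E "tcp|wrist"; python3 -m creep '[[[0,0,0,0,0],[0,0,0,0,0]]]' | grep -E "tcp|wrist"
```

```text
tcp_pos: [0.5738, -0.1881, 0.1351]
wrist_force: [-4.1, 2.0, 18.1]
tcp_pos: [0.5738, -0.188, 0.1351]
wrist_force: [-4.6, 1.7, 18.4]
```

```bash
python3 -m creep '[[[0,0,0,0.05,0],[0,0,0,0.1,0],[0,0,0,0.1,0]]]' | grep -E "tcp|wrist"; python3 -m creep '[[[0,0,0,0,0],[0,0,0,0,0]]]' | grep -E "tcp|wrist"
```

```text
tcp_pos: [0.5738, -0.1881, 0.1346]
wrist_force: [-5.8, 2.7, 21.4]
tcp_pos: [0.5738, -0.1881, 0.1346]
wrist_force: [-5.5, 2.0, 21.6]
```

```bash
python3 -m creep '[[[0,0,0,-0.5,0],[0,0,0,-2,0],[0,0,0,-4,0],[0,0,0,-6.5,0],[0,0,0,-6.5,0],[0,0,0,-6.5,0]]]' | grep -E "time|tcp|wrist"
python3 - <<'E'
from h import *
p=cams.camera_params("wrist");f=cams.grab_frame("wrist")[...,::-1].copy();cv2.imwrite("pics/w8f.png",f)
t=telemetry.get_state()['tcp_pos'];M=tooly()[1]
g=f.astype(int);k=(g[...,0]>=g[...,2]-16)&(g.sum(2)<190)
k[:150]=0;k[255:]=0;k[:,250:255]=0;k[:,:255]=0;k[:,310:]=0
a,c,mm=blobs(k)[0];q=np.argwhere(mm)[:,::-1];print(a,c,q.min(0),q.max(0))
cv2.imwrite("pics/w8.png",cv2.resize(f[130:280,190:390],None,fx=4,fy=4,interpolation=2));np.save("w8.npy",p,allow_pickle=True)
print(t)
E
```

```text
time_s: 25.0
tcp_pos: [0.5716, -0.1872, 0.194]
wrist_force: [-0.5, 0.1, -0.6]
1175 [291.3753 233.2315] [277 208] [309 254]
[ 0.5711 -0.187   0.1933]
```

View pics/w8.png

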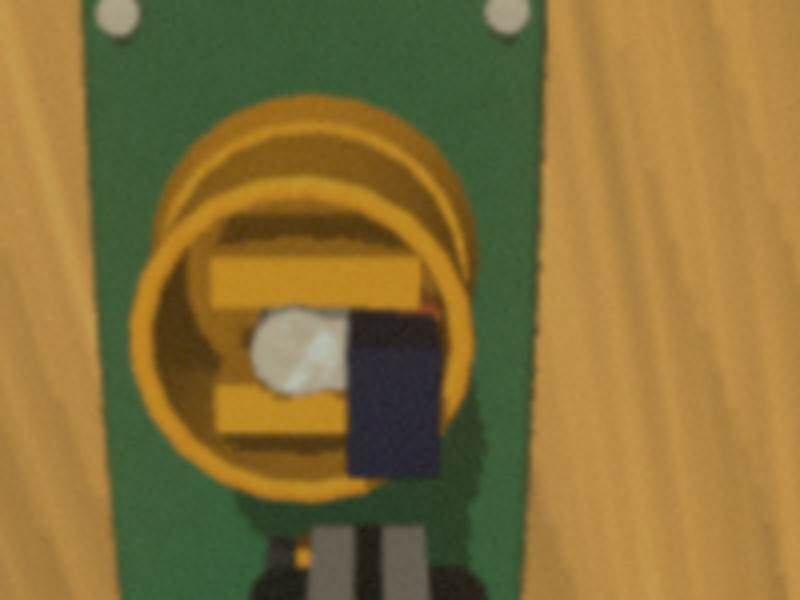

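The key is flush and upright. Its head spans crop (348–440,345–475), with the left edge in line with the spindle flat. It sank about 4 mm past first contact, up to a 21.5 N push, which puts the squeeze at roughly 16 N. The gripper is clear of everything, so I'll hand in.

```bash
python3 -c "
from bench import close_job
print(close_job())"
```

```text
the job is handed in; nothing more can be done
None
```

I handed the job in after about 25 s with the stand locked and the blued key upright in the gap, slope to the pad, tapped to about 21.5 N; I estimate the squeeze at 16 N (not measured), and no verdict came back.

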